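Hold a hinge leaf in line for pinning

TASK

The hinge on the jamb block is ready to be pinned. First pull the hinge pin by its red knob all the way back to its stop, then take the leaf with the single middle knuckle from its blue stand and lower that knuckle into the gap between the two jamb knuckles until it sits in the brass seat and the holes line up. Finish while still gripping the leaf there, upright and square; do not let go of it, and leave the other leaf (two knuckles) in its stand.

Things in the scene. Friction and masses are not known exactly. Their poses are not given: they have to be found in the camera images.
- jamb: Fixed grey jamb block, base plate 80 x 120 x 8 mm. Origin under its centre on the table, z up, y along the hinge axis. Two dark fixed knuckles (24 mm outside, bores along y, 75 mm above the table) span y = 13.5 to 33.5 mm on either side; the 27 mm gap between is open at the top. In it a brass V seat (45 degree sides, mouth 32 mm wide in x) holds a 24 mm knuckle in line with the bores.
- seat (a point): the point on the hinge axis midway between the two fixed knuckles, 75 mm above the table: where the centre of the single leaf's knuckle must be; axes as the jamb's
- hinge_pin (a joint): slide of the 10 mm hinge pin, m: near 0 the pin fills the gap; it grows as the pin is pulled out toward the jamb's -y, stop at 0.050; gap clear above about 0.042. Friction about 2.5 N; it stays where it is left.
- pin_knob (a point): centre of the red knob on the pin's outer end: a cylinder along the jamb's y, 26 mm diameter, 24 mm long, 75 mm above the table, free all round; at joint 0 it lies at the jamb's y = -76 mm and is pulled toward -y. Axes as the jamb's.
- stand_a: Fixed blue stand holding the single leaf, base 64 x 112 x 6 mm, origin under its centre, y along its length. Two posts (y = 38 to 52 mm either side, 62 mm high, 24 mm thick in x) hold the plate's side edges in 11 mm slots; lift the leaf straight up at least 30 mm to free it.
- stand_b: the same stand, holding the double leaf
- single_leaf: Loose steel leaf, about 0.25 kg, upright in its stand. Origin: centre of the bore of its single knuckle (24 mm outside, 22 mm long), 24 mm above the table at the start; y along the bore, z up. Plate 8 mm thick (x), 90 mm wide (y), z = 16 to 72 mm above the bore, centred in x and y: grip it across the 8 mm near the top edge. Same when turned half round about z.
- double_leaf: The other loose leaf, same plate, with two knuckles (20 mm long, at y = 13.5 to 33.5 mm either side); origin on its bore axis between them. It does not fit and must stay in its stand.
Not all that is in view belongs to the job. Leave any green look-alike of the single_leaf alone.

How it is judged:
By the outcome, as a careful person would: the job done as asked, in the order asked, and still so for the second after the job is handed in, while the arm keeps its last pose, push and grip.
It also fails if it takes over 42 s, if anything falls off the work surface, if the arm or the gripper's body presses on something with over 40 N, if the wrist force passes 120 N, or if a joint passes its speed limit or range.

ROBOT

A 6-joint arm with a two-finger parallel gripper is mounted at the origin on a cart in front of the work surface, level with it; the furniture and walls round the work are solid. World frame = base frame: x ahead of the robot, y to its left, z up, the work surface at z = 0. Lengths are in mm, angles in rad, forces in N, time in s.
With the tool pointing down it reaches from about 275 to 750 mm from the base axis. Payload 10.2 kg.
Tool frame: the origin (TCP) lies midway between the tips of the shut fingers; the grasp point (between the pads) lies 19 mm behind it (ctrl.grasp_offset is the distance from the TCP to the grasp point, in mm); z points along the fingers, y is the line along which they close (so a half turn about z gives the same grasp; the last joint's range is limited). The gripper opens to 85 mm and grips with 20 to 120 N. Pads are 22 mm wide; open, the fingers measure 114 mm over their backs; the gripper's body (76 mm by 85 mm) begins 54 mm behind the grasp point. The pads swing forward as they close: fully open they stand 13 mm farther back than shut.
Start: joints at [0.95, 0.313, 1.498, -0, 1.331, -0.223], TCP at [203.393, 484.006, 199.294] pointing down, gripper open.
Joint ranges: [-2.94, 2.94], [-0.97, 2.17], [0.19, 2.56], [-1.23, 4.37], [0.02, 3.11], [-2.88, 2.88]. Speed limits (rad/s): [2.39, 2.39, 3.01, 3.14, 3.14, 3.14].

INTERFACE

Orientations are given as a unit quaternion [w, x, y, z].
In Python, from rig import ctrl, viewer, models gives the robot as it stands. The module is installed in compiled form; this text tells all that it offers.
- The arm moves only by the shell command python3 -m pendant 'ROWS' [OPENING] [FORCE]. ROWS is text: rows parted by semicolons, each of 4 numbers parted by spaces: the shift along the tool's x, y, z in m, then the turn about the tool's z in rad. In form: x y z yaw; .... A call has 1 to 10 rows; each row shifts and turns the commanded pose from where the row before left it, along the tool's axes as they then stand; what a row does not reach is not made up. A row lasts 1/8 s, in which the tool goes at most 62.5 mm and 10.7 degrees, less where a joint would pass 70% of its speed; a pose out of reach is approached as far as the arm can. A call is refused whole if a number of a shift passes 0.0625 or a number of a turn 0.188, either way. A call with a gripper value outside its range is refused whole. OPENING is the opening, from 0 (shut) to 1 (fully open), set as the call begins (- or left out, the last holds). The fingers move at their own pace and stop on an object; FORCE is the grip in N (left out, the last holds). Time passes only in rows, so rows that do not move let the fingers close. It gives the time, the measured TCP pose, the force, the opening and the grip force at its end, in the units of the state.
- ctrl.sense(): the state, without advancing time (a new reading comes with each control period).
- viewer.capture(name): name is "scene" or "top"; returns a dict with "color" (400x640x3 uint8, red, green, blue), "vertical_fov" (degrees; the focal length in pixels is half the picture's height over the tangent of half this angle, whatever the lens; pixels are square), "cx", "cy" (the principal point, pixels), "pose" (4x4, takes a point from camera to world coordinates). Camera axes: x right, y down, z forward; pixel columns grow to the right and rows downward; lengths in mm; the calibration is good to about 2 mm. A picture is of the moment at which its call begins. There is no depth.
- ctrl.finish_job(): hands the job in; it is judged then, once.
Trained networks look in the newest picture that a camera, given by its name, has taken for a name from the list of things; names that differ only in an ending like _2 or _b are one class to them, and where a whole thing is asked for, a point or a joint stands for the part that bears it (a point fixed in the world has none). Each returns a list of dicts, best first, with "p" (0 to 1); they miss things now and then, are a little off and sometimes report something else, mostly with a low value. They report only what shows in the picture. A call takes as long as a camera call. They do not tell look-alikes from the thing itself.
- models.boxes_of(camera, query): "at" ([x, y, z] in mm, in world coordinates, good to about 4 mm: the middle of the surface that is visible of it).
The state is a dict: "time_s": time; "joints": joint angles; "dq": joint speeds; "tau": joint torques, N m; "eef_pos": TCP position; "ee_rot": TCP orientation; "force": force on the tool from outside, world axes, zero at the start; "wrist_torque": the same for the moment, N m; "grip_width": opening from 0.0 (shut) to 1.0 (fully open); "grip_force": force on a finger pad.
Only numpy, scipy, OpenCV 4.12 (cv2) and the standard library are available. Lean on these libraries where they do the work, as an engineer would, in place of code of your own. Each camera call takes 0.05 s, during which the arm holds its last target. There are 200 camera calls.

## Working session

There is one attempt and no reset: what is moved stays moved. The work goes in short steps, Python scripts to look and compute and a shell command to move; the robot and the scene stay as the last step left them, time stands still between calls to the robot, and variables do not carry over. Pictures are saved under pics/ and viewed, at most 10 in all, crops included, and the job is handed in when it is done.

```bash
mkdir -p pics; python3 - <<'E'
from rig import ctrl,viewer,models
import cv2,numpy as np
for c in("scene","top"):
    r=viewer.capture(c); cv2.imwrite(f"pics/{c}0.png",r["color"][:,:,::-1])
    print(c,r["vertical_fov"],r["cx"],r["cy"],np.round(r["pose"],3).tolist())
    for q in("jamb","pin_knob","stand_a","single_leaf","double_leaf"):
        print(q,[(np.round(d["at"]).tolist(),round(d["p"],2)) for d in models.boxes_of(c,q)][:4])
s=ctrl.sense();print(s, ctrl.grasp_offset)
E
```

```text
scene 50.20385473300576 320.2416849918473 198.71405259510377 [[0.633, -0.572, 0.522, 66.07], [-0.774, -0.451, 0.445, -435.45], [-0.019, -0.686, -0.728, 707.104], [0.0, 0.0, 0.0, 1.0]]
jamb [([552.0, 100.0, 44.0], 0.81)]
pin_knob [([569.0, 49.0, 77.0], 0.69)]
stand_a [([580.0, -272.0, 10.0], 0.98), ([446.0, -247.0, 3.0], 0.82)]
single_leaf [([578.0, -114.0, 58.0], 0.77), ([586.0, -264.0, 72.0], 0.63)]
double_leaf [([586.0, -264.0, 70.0], 0.73), ([456.0, -240.0, 70.0], 0.65), ([552.0, 100.0, 46.0], 0.31)]
top 48.647700873359206 311.7548186676823 203.52788781192336 [[-0.005, -0.989, 0.145, 362.82], [-1.0, 0.006, 0.005, -70.215], [-0.006, -0.145, -0.989, 1070.81], [0.0, 0.0, 0.0, 1.0]]
jamb []
pin_knob [([583.0, -258.0, 82.0], 0.73), ([559.0, 116.0, 42.0], 0.46)]
stand_a [([578.0, -251.0, 8.0], 0.89), ([450.0, -231.0, 7.0], 0.56)]
single_leaf [([583.0, -256.0, 81.0], 0.88), ([574.0, -103.0, 69.0], 0.63)]
double_leaf [([457.0, -233.0, 92.0], 0.78)]
{'time_s': 0.6, 'joints': array([ 9.49600239e-01,  3.12881812e-01,  1.49771414e+00, -5.20325757e-06,
        1.33097937e+00, -2.23404705e-01]), 'dq': array([-2.51500484e-04,  6.70431836e-04, -1.47878582e-03,  2.88055829e-04,
       -1.15265627e-04,  9.35687922e-05]), 'tau': array([ 2.33266510e-04, -4.12032580e+01, -2.59842020e+01, -1.07250346e-04,
        4.81958614e-04,  9.31234268e-06]), 'eef_pos': array([203.39418698, 484.00558089, 199.29815854]), 'ee_rot': array([5.85629280e-06, 1.97586308e-01, 9.80285495e-01, 6.86729748e-06]), 'force': array([-0.63641888,  0.59663711, -0.17444263]), 'wrist_torque': array([-0.03614774, -0.02808344, -0.04009075]), 'grip_force': 0.0, 'grip_width': 0.9977310405407351} 18.700000000000003
```

View pics/scene0.png

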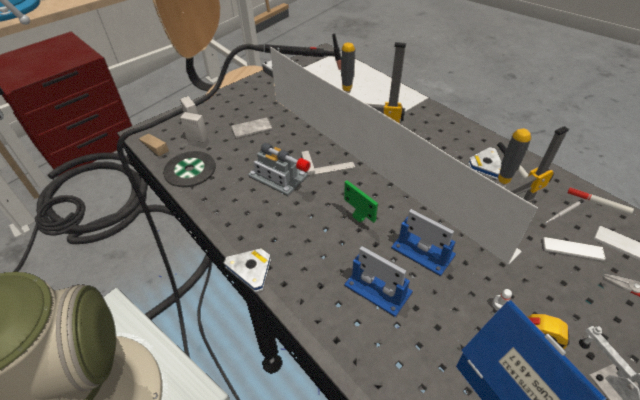

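View pics/top0.png

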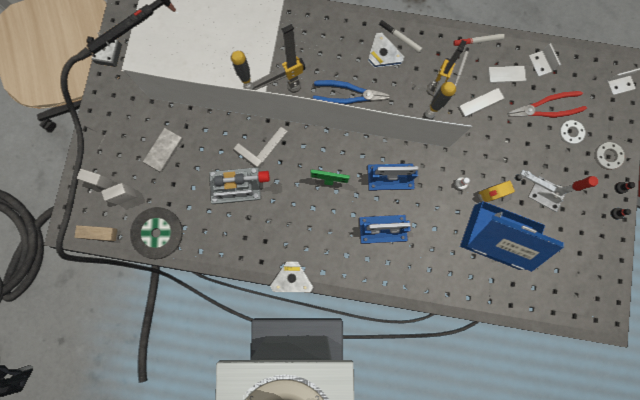

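The scene view shows the jamb at (275,167) with its red knob at (303,165), the green decoy at (360,203), and blue stands at (380,280) and (425,240). The top view shows the jamb at (237,183) and the stands at (392,175) and (385,228). I need enlarged crops to tell the leaves apart.

```bash
python3 - <<'E'
import cv2,numpy as np
s=cv2.imread("pics/scene0.png");t=cv2.imread("pics/top0.png")
def c(im,x,y,w,h,f):return cv2.resize(im[y:y+h,x:x+w],(w*f,h*f),interpolation=cv2.INTER_CUBIC)
a=np.hstack([c(s,335,200,130,120,3),c(s,240,130,130,120,3)][:2])
b=np.hstack([c(t,350,150,130,78+12,3),c(t,200,150,130,90,3)])
cv2.imwrite("pics/crop0.png",np.vstack([a,b[:240]]))
E
```

```text
(no output)
```

View pics/crop0.png

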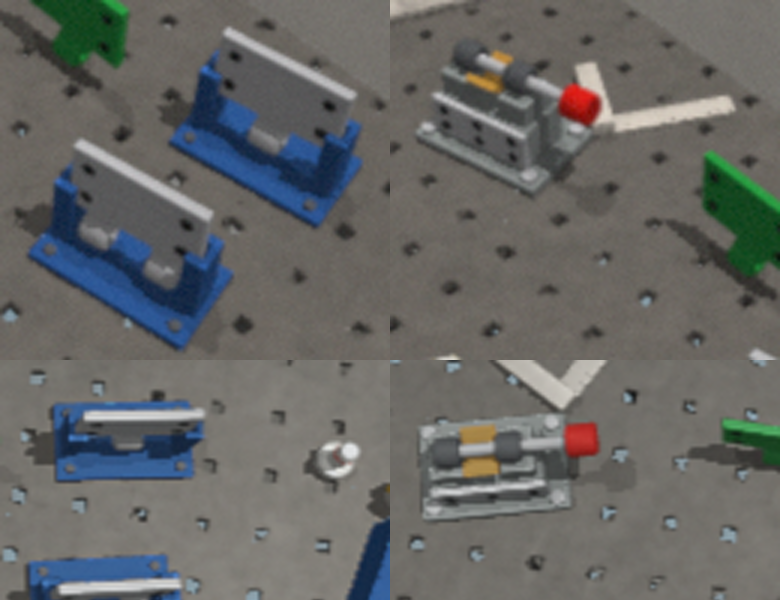

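The far stand (scene (425,240)) holds the single-knuckle leaf and the near one the double leaf. The red knob at (303,165) lies on the jamb's world -y side. Next I fit the poses.

```bash
cat > h.py <<'E'
import numpy as np,cv2
from rig import ctrl,viewer
from scipy.optimize import least_squares
def cam(n):
    r=viewer.capture(n);r["f"]=200/np.tan(np.radians(r["vertical_fov"])/2);return r
def ray(r,p,z):
    P=r["pose"];d=P[:3,:3]@[(p[0]-r["cx"])/r["f"],(p[1]-r["cy"])/r["f"],1];o=P[:3,3]
    return o+d*(z-o[2])/d[2]
def proj(r,X):
    c=(np.atleast_2d(X)-r["pose"][:3,3])@r["pose"][:3,:3]
    return c[:,:2]/c[:,2:]*r["f"]+[r["cx"],r["cy"]]
def blob(m,box):
    x,y,w,h=box;k=np.zeros(m.shape,np.uint8);k[y:y+h,x:x+w]=m[y:y+h,x:x+w];return k
def red(r,box):
    c=r["color"].astype(int);k=blob(((c[...,0]>120)&(c[...,1]<70)&(c[...,2]<70)).astype(np.uint8),box)
    ys,xs=np.nonzero(k);return np.array([xs.mean(),ys.mean()]),len(xs)
def tri(rs,ps,x0):
    s=least_squares(lambda X:np.concatenate([proj(r,X)[0]-p for r,p in zip(rs,ps)]),x0);return s.x,np.abs(s.fun).max()
E
python3 - <<'E'
from h import *
S,T=cam("scene"),cam("top")
ks,n=red(S,(285,150,40,35));kt,m=red(T,(245,160,40,35));print("knob",ks,n,kt,m,tri([S,T],[ks,kt],[570,40,75]))
# jamb fit x,y,yaw
J=[(T,(210,172.3),(40,60,8)),(T,(259,167.7),(40,-60,8)),(T,(211.3,203.3),(-40,60,8)),(T,(260,199),(-40,-60,8)),
 (S,(249,172.3),(-40,60,8)),(S,(289,194),(-40,-60,8))]
def X(p,l):
    c,s=np.cos(p[2]),np.sin(p[2]);return [p[0]+c*l[0]-s*l[1],p[1]+s*l[0]+c*l[1],l[2]]
f=lambda p:np.concatenate([proj(r,X(p,l))[0]-u for r,u,l in J])
s=least_squares(f,[560,110,0],x_scale=[1,1,.01]);print("jamb",s.x,s.fun.round(1))
for l in[(0,23.5,87),(0,-23.5,87),(0,0,75),(0,-76,75)]:print(l,np.round(X(s.x,l),1),proj(T,X(s.x,l)).round(1),proj(S,X(s.x,l)).round(1))
for n,(bx,r) in{"T":((365,155,65,35),T),"S":((395,200,65,45),S)}.items():
    g=cv2.cvtColor(r["color"],cv2.COLOR_RGB2GRAY);c=r["color"].astype(int)
    k=blob(((g>185)).astype(np.uint8),bx);pts=np.argwhere(k)[:,::-1].astype(np.float32)
    b=cv2.boxPoints(cv2.minAreaRect(pts));print(n,len(pts),b.round(1).tolist())
    m=(b.sum(0)/4); print("mid",ray(r,m,96).round(1),[ray(r,q,96).round(1).tolist() for q in b])
print("fence",[ray(S,p,0).round() for p in[(400,183),(515,263)]],[ray(T,p,0).round() for p in[(300,122),(468,140)]])
E
```

```text
knob [302.95495495 164.13513514] 111 [263.65384615 175.75961538] 104 (array([573.3396403 ,  44.38239499,  79.20490177]), np.float64(0.04124954244758783))
jamb [5.66661014e+02 1.21905808e+02 7.74515033e-02] [-0.  -1.6 -0.3 -1.   0.3 -0.5  0.8 -0.3 -1.1  2.1 -1.5  0.5]
(0, 23.5, 87) [564.8 145.3  87. ] [[218.8 179. ]] [[266.7 145.2]]
(0, -23.5, 87) [568.5  98.5  87. ] [[239.4 177.3]] [[283.  152.6]]
(0, 0, 75) [566.7 121.9  75. ] [[230.1 179.2]] [[275.3 152.9]]
(0, -76, 75) [572.5  46.1  75. ] [[263.1 176.5]] [[302.2 165.4]]
T 105 [[378.0, 167.0], [416.0, 167.0], [416.0, 169.0], [378.0, 169.0]]
mid [ 585.7 -257.6   96. ] [[588.2, -215.0, 96.0], [587.7, -300.4, 96.0], [583.1, -300.2, 96.0], [583.6, -214.8, 96.0]]
S 16 [[410.6000061035156, 210.8000030517578], [411.0, 210.0], [437.1000061035156, 223.8000030517578], [436.70001220703125, 224.5]]
mid [ 587.7 -244.8   96. ] [[586.4, -216.9, 96.0], [588.6, -216.5, 96.0], [589.0, -272.0, 96.0], [586.8, -272.3, 96.0]]
fence [array([ 728., -118.,    0.]), array([ 676., -415.,    0.])] [array([727., -36.,   0.]), array([ 678., -455.,    0.])]
```

```bash
python3 -m pendant '0 0 0 0.1566;0 0 0 0.1566;0 0 0 0.1566;0 0 0 0.1566;0 0 0 0.1566;0 0 0 0.1566;0 0 0 0.1566' 1 60 && python3 -m pendant '-0.0467 0.0335 0 0;-0.0467 0.0335 0 0;-0.0467 0.0335 0 0;-0.0467 0.0335 0 0;-0.0467 0.0335 0 0;-0.0467 0.0335 0 0;-0.0467 0.0335 0 0;-0.0467 0.0335 0 0;-0.0467 0.0335 0.02 0;-0.0467 0.0335 0.02 0'
python3 - <<'E'
from h import *
T=cam("top");g=cv2.cvtColor(T["color"],cv2.COLOR_RGB2GRAY).astype(float)
w=np.clip(g[160:180,378:418]-170,0,None)*((np.arange(160,180)<173)[:,None]);rows=np.arange(160,180)[:,None]
cols=np.arange(378,418);v=(w*rows).sum(0)/w.sum(0);k=w.sum(0)>20
p=np.polyfit(cols[k],v[k],1);print(p,w.sum(0).astype(int))
a,b=[ray(T,(u,np.polyval(p,u)),96) for u in(cols[k][0],cols[k][-1])];print(a,b,np.arctan2(*(a-b)[:2]))
cv2.imwrite("pics/top1.png",cv2.resize(T["color"][120:270,180:480,::-1],None,fx=2.6,fy=2.6))
E
```

```text
time_s: 1.58
eef_pos: [203.4, 484.0, 199.3]
ee_rot: [0.0, 0.681, 0.732, -0.0]
force: [-0.1, -0.0, -0.0]
grip_width: 1.0
grip_force: 0.0
time_s: 2.82
eef_pos: [574.4, 42.4, 158.9]
ee_rot: [0.0, 0.68, 0.734, 0.0]
force: [0.0, -0.0, 0.5]
grip_width: 1.0
grip_force: 0.0
[-1.86987434e-02  1.75501222e+02] [11 49 66 72 75 67 62 63 62 63 66 69 67 68 69 67 66 65 65 66 65 64 64 63
 60 53 49 47 45 42 41 40 37 33 32 31 31 33 32  4]
[ 584.95895677 -217.12628727   96.        ] [ 586.02731427 -300.3630486    96.        ] -0.012834459351539582
```

```bash
python3 -m pendant '0 -0.001 0.026 0;0 0 0.026 0;0 0 0.026 0;0 0 0.026 0;0 0 0 0' 1 && python3 -m pendant '0 0 0 0;0 0 0 0;0 0 0 0;0 0 0 0;0 0 0 0' 0 60
```

```text
time_s: 3.5
eef_pos: [571.2, 44.2, 53.8]
ee_rot: [-0.001, 0.679, 0.734, -0.001]
force: [0.2, 0.2, 0.7]
grip_width: 0.999
grip_force: 0.0
time_s: 4.12
eef_pos: [573.1, 43.9, 56.0]
ee_rot: [0.001, 0.679, 0.734, 0.001]
force: [2.9, 0.8, 3.1]
grip_width: 0.002
grip_force: 1.4
```

The gripper shut fully, so it may have missed the knob. Checking.

```bash
python3 - <<'E'
from h import *
S,T=cam("scene"),cam("top")
a=cv2.resize(S["color"][110:210,230:360,::-1],None,fx=5,fy=5);b=cv2.resize(T["color"][140:220,190:320,::-1],None,fx=3,fy=3)
c=np.zeros((240,650,3),np.uint8);c[:,:390]=b;cv2.imwrite("pics/c2.png",np.vstack([a[:360],c]) )
cv2.imwrite("pics/c2.png",np.vstack([cv2.resize(S["color"][110:200,230:390,::-1],None,fx=4,fy=4),cv2.resize(T["color"][140:200,190:350,::-1],None,fx=4,fy=4)]))
s=ctrl.sense();print(s["grip_width"],s["grip_force"],s["force"],s["eef_pos"],s["wrist_torque"])
E
```

```text
0.002644566137953362 2.04513890465023 [ 3.17816305 -0.05048089  3.19317087] [573.05402983  43.89929202  55.97207523] [ 0.03932892 -0.54221232 -0.00815796]
```

View pics/c2.png

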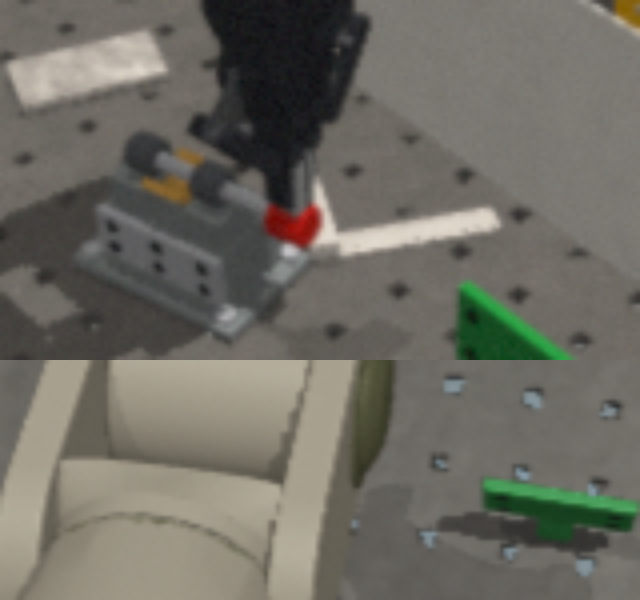

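```bash
python3 - <<'E'
from h import *
S=cam("scene")
for X in[(573,44,56),(573,44,75),(573,44,88),(573,32,62),(573,34,100)]:
    p=proj(S,X)[0];print(X,p.round(1),((p-[230,110])*4).round())
print(red(S,(285,150,40,35)))
x=S["color"][120:185,280:330,::-1];cv2.imwrite("pics/c3.png",cv2.resize(x,None,fx=9,fy=9,interpolation=cv2.INTER_NEAREST))
E
```

```text
(573, 44, 56) [303.5 172. ] [294. 248.]
(573, 44, 75) [303.  165.7] [292. 223.]
(573, 44, 88) [302.7 161.3] [291. 205.]
(573, 32, 62) [307.4 172.4] [310. 249.]
(573, 34, 100) [306. 159.] [304. 196.]
(array([305.03333333, 165.98333333]), 60)
```

View pics/c3.png

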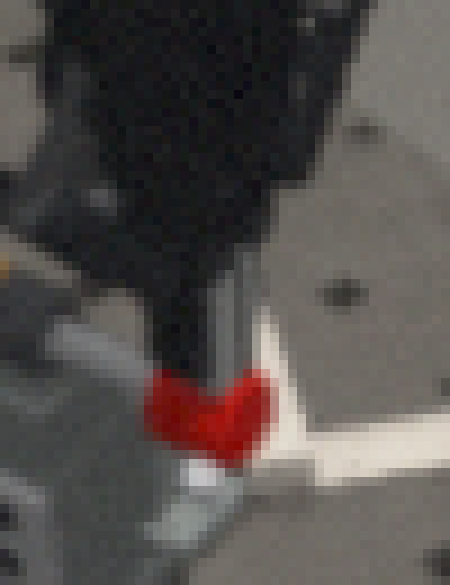

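```bash
python3 -m pendant '0 0 0 0;0 0 0 0;0 0 0 0;0 0 0 0' 1 60; python3 - <<'E'
from h import *
S=cam("scene");print(red(S,(285,150,40,35)))
cv2.imwrite("pics/c4.png",cv2.resize(S["color"][105:195,245:345,::-1],None,fx=6,fy=6,interpolation=cv2.INTER_CUBIC))
E
```

```text
time_s: 4.78
eef_pos: [572.0, 44.0, 55.0]
ee_rot: [-0.0, 0.679, 0.734, -0.0]
force: [-0.3, 0.3, 0.4]
grip_width: 0.845
grip_force: 0.0
(array([302.8173913 , 164.22608696]), 115)
```

View pics/c4.png

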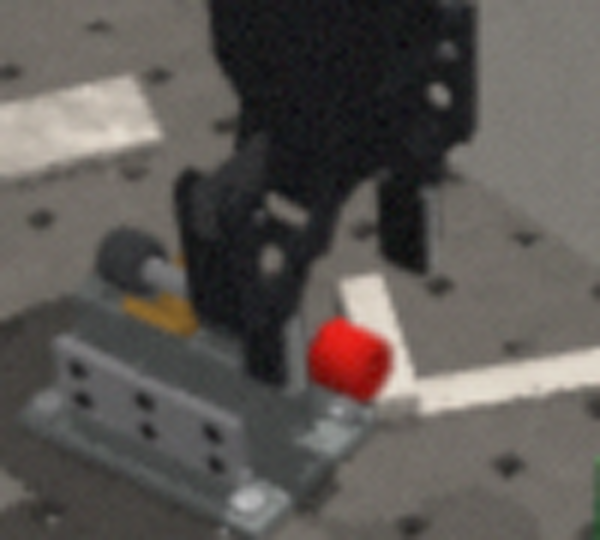

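```bash
python3 - <<'E'
from h import *
S,T=cam("scene"),cam("top")
for z in(56,69,75,85,95):print(z,ray(S,(289,169),z).round(),ray(S,(313,149),z).round())
s=ctrl.sense();print(s["joints"].round(3),s["eef_pos"])
r=np.hstack([T["color"][130:210,200:300]])
print(red(T,(245,160,40,35)))
E
```

```text
56 [560.  76.  56.] [647.  78.  56.]
69 [551.  66.  69.] [635.  68.  69.]
75 [546.  61.  75.] [630.  63.  75.]
85 [538.  53.  85.] [621.  55.  85.]
95 [531.  45.  95.] [612.  47.  95.]
[-0.127  0.565  1.52  -0.     1.057 -0.204] [572.18365684  44.0022414   55.23118315]
(array([nan, nan]), 0)h.py:16: RuntimeWarning: Mean of empty slice.
  ys,xs=np.nonzero(k);return np.array([xs.mean(),ys.mean()]),len(xs)
  ret = ret.dtype.type(ret / rcount)
```

The fingertips in the picture sit near z≈90, resting on the knob, although the TCP reads 55. Descending 30 mm is safe under either reading.

```bash
python3 -m pendant '0 0.001 0.01 0;0 0 0.01 0;0 0 0.01 0;0 0 0 0' 1 60; python3 -m pendant '0 0 0 0;0 0 0 0;0 0 0 0;0 0 0 0;0 0 0 0' 0 60;python3 - <<'E'
from h import *
S=cam("scene");print(red(S,(285,150,40,35)))
cv2.imwrite("pics/c5.png",cv2.resize(S["color"][105:195,245:345,::-1],None,fx=6,fy=6,interpolation=cv2.INTER_CUBIC))
E
```

```text
time_s: 5.42
eef_pos: [572.6, 44.1, 24.2]
ee_rot: [-0.001, 0.679, 0.734, -0.001]
force: [0.2, -0.2, -0.2]
grip_width: 0.998
grip_force: 0.0
time_s: 6.05
eef_pos: [574.6, 44.1, 26.0]
ee_rot: [0.001, 0.679, 0.734, 0.001]
force: [5.1, 0.9, 0.5]
grip_width: 0.281
grip_force: 58.9
(array([306.15789474, 164.36842105]), 57)
```

```bash
python3 -m pendant '-0.008 0 0 0;-0.008 0 0 0;-0.008 0 0 0;-0.008 0 0 0;-0.008 0 0 0;-0.005 0 0 0;0 0 0 0'; python3 -m pendant '-0.002 0 0 0;-0.002 0 0 0;0 0 0 0'
```

```text
time_s: 6.98
eef_pos: [578.8, -1.3, 26.0]
ee_rot: [0.002, 0.679, 0.734, 0.002]
force: [8.8, -1.2, -2.0]
grip_width: 0.285
grip_force: 58.9
time_s: 7.35
eef_pos: [578.8, -2.3, 26.0]
ee_rot: [0.001, 0.679, 0.734, 0.003]
force: [8.9, 15.0, -0.5]
grip_width: 0.287
grip_force: 58.9
```

Stop reached (15 N reaction). Release, lift, and move above the leaf.

```bash
python3 -m pendant '0 0 0 0;0 0 0 0;0 0 0 0;0 0 0 0;0 0 0 0;0 0 -0.03 0;0 0 -0.045 0;0 0 -0.045 0' 1 && python3 -m pendant '-0.0425 -0.0021 0 0;-0.0425 -0.0021 0 0;-0.0425 -0.0021 0 0;-0.0425 -0.0021 0 0;-0.0425 -0.0021 0 0;-0.0425 -0.0021 0 0;0 0 0 0.0645;0 0 0 0'
python3 - <<'E'
from h import *
S,T=cam("scene"),cam("top");np.set_printoptions(suppress=True)
ks,n=red(S,(285,150,60,50));kt,m=red(T,(245,160,70,35));print("knob",ks,n,kt,m,tri([S,T],[ks,kt],[570,40,75]))
a=cv2.resize(S["color"][110:260,245:470,::-1],None,fx=3.5,fy=3.5,interpolation=cv2.INTER_CUBIC)
cv2.imwrite("pics/c6.png",a)
E
```

```text
time_s: 8.35
eef_pos: [576.8, -4.8, 146.6]
ee_rot: [-0.0, 0.679, 0.734, -0.0]
force: [-0.8, -0.3, 0.1]
grip_width: 0.999
grip_force: 0.0
time_s: 9.35
eef_pos: [583.8, -260.2, 145.1]
ee_rot: [-0.0, 0.703, 0.711, -0.0]
force: [0.1, -0.7, 0.1]
grip_width: 1.004
grip_force: 0.0
knob [320.52845528 172.30894309] 123 [283.56730769 173.61538462] 104 (array([578.52007691,  -1.04370493,  77.16954547]), np.float64(0.04900165118857558))
```

View pics/c6.png

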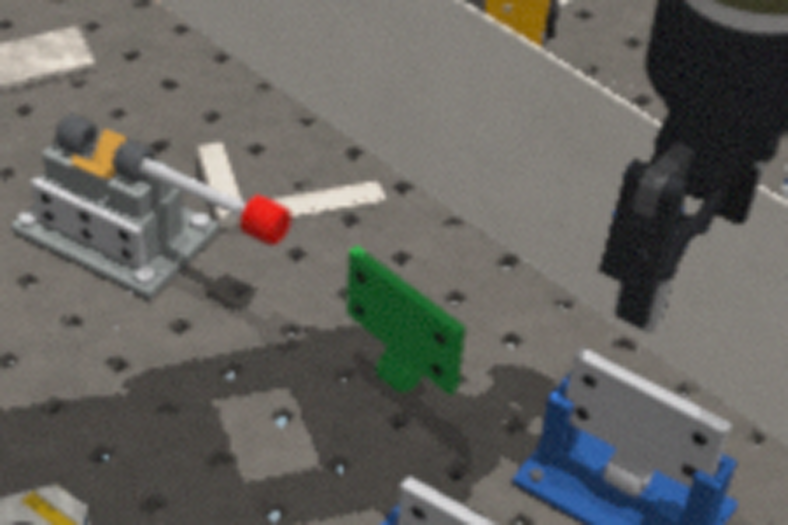

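The view shows the pin out (knob at crop (265,218)), the gap with its brass seat clear, and the gripper above the far stand with the single leaf (knuckle at crop (628,478)). Descending and gripping.

```bash
python3 -m pendant '0.0027 0.0017 0.0205 0;0 0 0.0205 0;0 0 0.0205 0;0 0 0.0205 0;0 0 0.02 0;0 0 0 0' 1 60 && python3 -m pendant '0 0 0 0;0 0 0 0;0 0 0 0;0 0 0 0;0 0 0 0;0 0 0 0' 0 60
```

```text
time_s: 10.2
eef_pos: [585.1, -256.3, 42.2]
ee_rot: [-0.001, 0.702, 0.712, -0.0]
force: [0.6, -0.1, 0.0]
grip_width: 0.999
grip_force: 0.0
time_s: 10.95
eef_pos: [585.9, -257.4, 43.6]
ee_rot: [0.0, 0.703, 0.711, 0.0]
force: [-0.0, 0.1, 3.0]
grip_width: 0.079
grip_force: 60.9
```

```bash
python3 -m pendant '0 0 -0.01 0;0 0 -0.02 0;0 0 -0.02 0;0 0 -0.02 0;0 0 -0.02 0;0 0 -0.02 0;0 0 -0.005 0;0 0 0 0'
python3 - <<'E'
from h import *
S,T=cam("scene"),cam("top")
cv2.imwrite("pics/c7.png",np.vstack([cv2.resize(S["color"][120:260,340:500,::-1],None,fx=4,fy=4,interpolation=cv2.INTER_CUBIC)[:,:]]))
E
```

```text
time_s: 11.95
eef_pos: [585.4, -257.2, 157.9]
ee_rot: [-0.0, 0.703, 0.711, -0.0]
force: [-0.6, 0.1, -3.3]
grip_width: 0.082
grip_force: 60.3
```

View pics/c7.png

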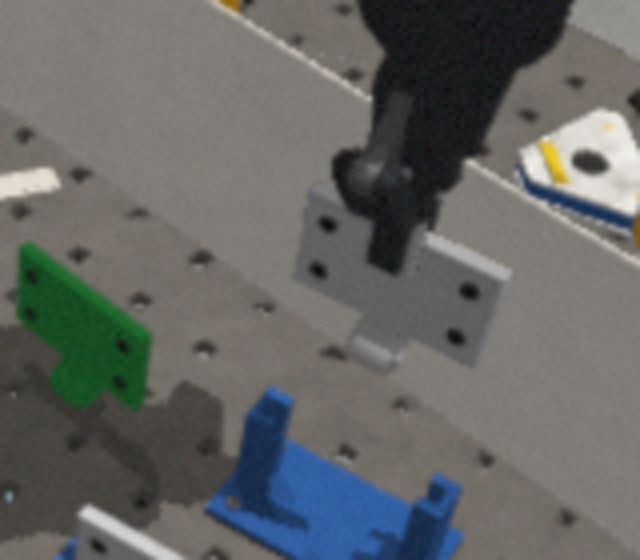

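Leaf held upright (knuckle at crop (375,353)), stand empty, double leaf untouched. Refine the jamb pose now that the view is clear.

```bash
python3 - <<'E'
from h import *
np.set_printoptions(suppress=True,precision=3)
S,T=cam("scene"),cam("top")
ks,n=red(S,(285,150,60,50));kt,m=red(T,(245,160,70,35))
def X(p,l):
    l=np.atleast_2d(np.array(l,float));c,s=np.cos(p[2]),np.sin(p[2]);return np.c_[p[0]+c*l[:,0]-s*l[:,1],p[1]+s*l[:,0]+c*l[:,1],l[:,2]]
th=np.linspace(0,2*np.pi,24)
cyl=np.vstack([np.c_[13*np.cos(th),np.full(24,-126+e),75+13*np.sin(th)] for e in(-12,12)])
def cen(r,p):
    h=cv2.convexHull(proj(r,X(p,cyl)).astype(np.float32));M=cv2.moments(h);return np.array([M["m10"],M["m01"]])/M["m00"]
br={}
for nme,r,b in(("T",T,(205,165,50,35)),("S",S,(255,140,35,30))):
    c=r["color"].astype(int);k=blob(((c[...,0]-c[...,2]>50)&(c[...,1]>60)&(c[...,0]-c[...,1]<90)).astype(np.uint8),b)
    q=np.argwhere(k)[:,::-1];br[nme]=q.mean(0);print("brass",nme,len(q),q.mean(0),q.min(0),q.max(0))
J=[(T,(210,172.3),(40,60,8)),(T,(259,167.7),(40,-60,8)),(T,(211.3,203.3),(-40,60,8)),(T,(260,199),(-40,-60,8)),
 (S,(248.6,173.3),(-40,60,8)),(S,(288.4,194.7),(-40,-60,8))]
def f(p,full=True):
    o=[(proj(r,X(p,l))[0]-u)*.6 for r,u,l in J]+[(cen(S,p)-ks)*2,(cen(T,p)-kt)*2]+[[proj(T,X(p,(0,0,73)))[0][0]-br["T"][0]]]
    return np.concatenate(o)
s=least_squares(f,[566,122,.08],x_scale=[1,1,.01],diff_step=1e-5);p=s.x;print(p,s.fun)
print("knob ctr",X(p,(0,-126,75)),"proj seat",proj(T,X(p,(0,0,75))),proj(S,X(p,(0,0,75))))
E
```

```text
brass T 179 [229.084 179.927] [223 172] [235 188]
brass S 111 [273.658 153.937] [265 147] [280 160]
[566.594 124.275   0.1  ] [-0.787 -0.606 -1.014 -0.878 -0.169  0.011  0.096 -0.494 -0.904  0.687
 -0.585 -0.493  0.284  1.101  0.011 -0.253  0.161]
knob ctr [[579.146  -1.099  75.   ]] proj seat [[229.079 179.199]] [[274.497 152.521]]
```

```bash
python3 -m pendant '0.0424 -0.0016 0 0;0.0424 -0.0016 0 0;0.0424 -0.0016 0 0;0.0424 -0.0016 0 0;0.0424 -0.0016 0 0;0.0424 -0.0016 0 0;0.0424 -0.0016 0 0;0.0424 -0.0016 0 0;0.0424 -0.0016 0 0;0 0 0 -0.084' && python3 -m pendant '0 0 0 0;0 0 0 0;0 0 0 0'
python3 - <<'E'
from h import *
S=cam("scene")
for X in[(566.6,124.3,75),(566.6,124.3,126),(566.6,124.3,138),(566.6-12,124.3,138)]:print(X,((proj(S,X)[0]-[230,80])*6).round())
s=ctrl.sense();print(s["joints"].round(3))
cv2.imwrite("pics/c8.png",cv2.resize(S["color"][80:180,230:350,::-1],None,fx=6,fy=6,interpolation=cv2.INTER_CUBIC))
E
```

```text
time_s: 13.4
eef_pos: [565.9, 126.8, 157.8]
ee_rot: [-0.0, 0.67, 0.742, -0.0]
force: [-0.7, -0.6, -2.3]
grip_width: 0.077
grip_force: 60.1
time_s: 13.78
eef_pos: [566.6, 123.6, 158.2]
ee_rot: [-0.0, 0.673, 0.74, -0.0]
force: [0.0, 0.2, -2.8]
grip_width: 0.076
grip_force: 60.1
(566.6, 124.3, 75) [267. 435.]
(566.6, 124.3, 126) [253. 328.]
(566.6, 124.3, 138) [250. 302.]
(554.6, 124.3, 138) [227. 318.]
[ 0.013  0.466  1.386  0.     1.289 -0.082]
```

View pics/c8.png

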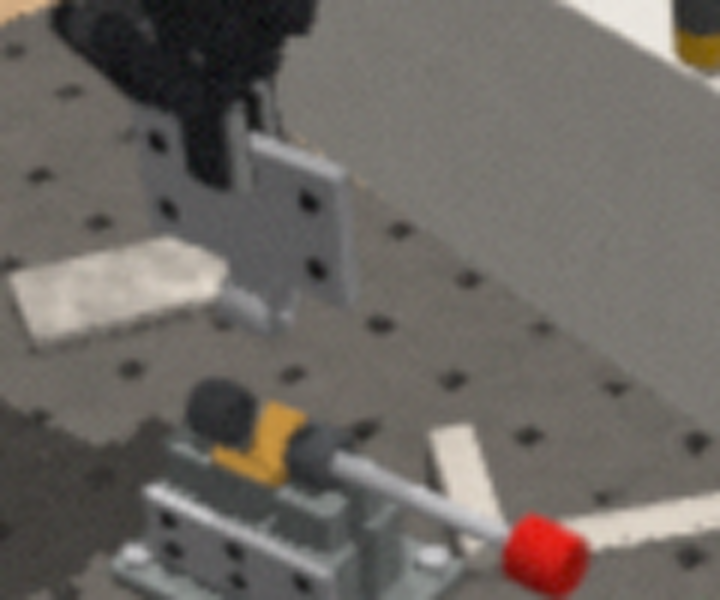

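The leaf knuckle appears at crop (252,305), where I predicted it over the seat. Now lowering.

```bash
python3 -m pendant '0.0007 0 0.012 0;0 0 0.012 0;0 0 0.012 0;0 0 0 0' && python3 -m pendant '0 0 0.004 0;0 0 0.004 0;0 0 0.004 0;0 0 0 0'
```

```text
time_s: 14.32
eef_pos: [565.9, 124.8, 120.9]
ee_rot: [-0.001, 0.672, 0.74, -0.001]
force: [-0.4, 0.1, -2.8]
grip_width: 0.074
grip_force: 60.0
time_s: 14.82
eef_pos: [566.3, 124.8, 110.0]
ee_rot: [-0.0, 0.672, 0.74, -0.0]
force: [-0.9, -0.2, -2.2]
grip_width: 0.078
grip_force: 60.1
```

```bash
python3 -m pendant '0 0 0.003 0;0 0 0.003 0;0 0 0.002 0;0 0 0 0'; python3 -c "
from rig import ctrl;s=ctrl.sense();print(s['force'],s['wrist_torque'],s['eef_pos'])"
```

```text
time_s: 15.32
eef_pos: [566.4, 124.8, 102.1]
ee_rot: [-0.0, 0.672, 0.74, -0.0]
force: [-0.4, 1.1, -2.6]
grip_width: 0.078
grip_force: 60.1
[-0.43036731  1.0841386  -2.62412814] [ 0.06445463  0.010878   -0.01349667] [566.4283014 124.8283452 102.1005134]
```

```bash
python3 -m pendant '0 0 0.002 0;0 0 0.002 0;0 0 0.001 0;0 0 0 0'; python3 -m pendant '0 0 0.001 0;0 0 0.001 0;0 0 0 0';python3 -m pendant '0 0 0.001 0;0 0 0 0'
```

```text
time_s: 15.82
eef_pos: [566.5, 124.8, 97.2]
ee_rot: [-0.0, 0.672, 0.74, -0.0]
force: [-1.3, 1.2, -3.2]
grip_width: 0.077
grip_force: 60.1
time_s: 16.2
eef_pos: [566.5, 124.8, 95.2]
ee_rot: [-0.0, 0.672, 0.74, -0.0]
force: [0.2, 0.1, -2.7]
grip_width: 0.077
grip_force: 60.1
time_s: 16.45
eef_pos: [566.5, 124.8, 94.2]
ee_rot: [-0.0, 0.672, 0.74, -0.0]
force: [-0.3, -0.1, -3.3]
grip_width: 0.076
grip_force: 60.1
```

```bash
python3 -m pendant '0 0 0.001 0;0 0 0 0';python3 -m pendant '0 0 0.001 0;0 0 0 0';python3 -m pendant '0 0 0.001 0;0 0 0 0'
```

```text
time_s: 16.7
eef_pos: [566.8, 124.9, 93.9]
ee_rot: [0.0, 0.672, 0.74, 0.0]
force: [-0.2, 0.1, 4.3]
grip_width: 0.079
grip_force: 61.0
time_s: 16.95
eef_pos: [567.0, 124.9, 93.9]
ee_rot: [0.001, 0.672, 0.74, 0.001]
force: [-3.4, -0.1, 11.4]
grip_width: 0.077
grip_force: 62.2
time_s: 17.2
eef_pos: [567.1, 124.9, 93.9]
ee_rot: [0.001, 0.672, 0.74, 0.001]
force: [-5.9, 0.4, 18.3]
grip_width: 0.078
grip_force: 63.2
```

Seated: z has stopped at 93.9, as predicted, with upward force. Centre x slightly, ease the push, and check with a last picture.

```bash
python3 -m pendant '0 -0.0005 0 0;0 0 -0.0005 0;0 0 0 0;0 0 0 0';python3 - <<'E'
from h import *
S=cam("scene")
p=[566.8,124.5,.095];c,s=np.cos(p[2]),np.sin(p[2])
for l in[(0,-45,91),(0,45,91),(0,-45,147),(0,-33.5,75),(0,33.5,75),(0,0,87)]:
    q=proj(S,[p[0]+c*l[0]-s*l[1],p[1]+s*l[0]+c*l[1],l[2]])[0];print(l,((q-[240,100])*9).round())
cv2.imwrite("pics/c9.png",cv2.resize(S["color"][100:166,240:320,::-1],None,fx=9,fy=9,interpolation=cv2.INTER_CUBIC))
E
```

```text
time_s: 17.7
eef_pos: [566.9, 124.9, 93.8]
ee_rot: [0.001, 0.672, 0.74, 0.001]
force: [-3.7, 0.3, 13.7]
grip_width: 0.078
grip_force: 62.4
(0, -45, 91) [449. 487.]
(0, 45, 91) [165. 362.]
(0, -45, 147) [432. 305.]
(0, -33.5, 75) [416. 519.]
(0, 33.5, 75) [207. 426.]
(0, 0, 87) [306. 435.]
```

View pics/c9.png

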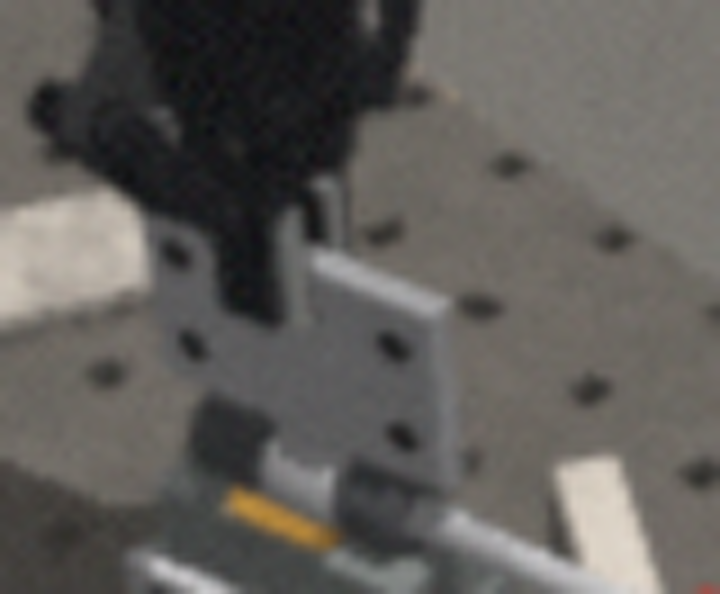

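The last picture shows the leaf's knuckle (crop (300,475)) between the two dark knuckles and in line with the pin. The leaf is upright and seated, so I'm handing in.

```bash
python3 -c "
from rig import ctrl;print(ctrl.finish_job())"
```

```text
the job is handed in; nothing more can be done
None
```

I handed the job in at about 18 s: the pin was pulled to its stop first, then the single leaf was seated in the brass V and is still gripped upright, with about 14 N of contact force. I set its position along the hinge axis from the camera estimate (good to about 1–2 mm, with 2.5 mm slack each side) and did not check it by touch. The double leaf and the green look-alike were left alone.

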